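# Find the centrifuge whose lid still stays up

## Robot

A 7-joint arm with a two-finger parallel gripper is mounted at the origin on the work surface. World frame = base frame: x ahead of the robot, y to its left, z up, the work surface at z = 0. Lengths are in mm, angles in rad, forces in N, time in s.
With the tool pointing down it reaches from about 425 to 800 mm from the base axis. Payload 8.3 kg.
Tool frame: the origin (TCP) lies between the finger pads; the fingertips stand r.tip_reach ahead of it and the grasp point (between the pads) lies 5 mm behind it (r.tip_reach is the distance from the TCP to the fingertips, in mm); z points along the fingers, x is the direction in which the jaws open and shut, and the axes are right-handed (so a half turn about z gives the same grasp; the last joint's range is limited). The gripper opens to 85 mm and grips with 20 to 120 N. Pads are 22 mm wide; open, the fingers measure 114 mm over their backs; the gripper's body (76 mm by 85 mm) begins 54 mm behind the grasp point. The pads swing forward as they close: fully open they stand 13 mm farther back than shut.
Start: joints at [1.159, 0.383, 0.016, 1.37, -0.006, 1.388, -0.046], TCP at [213.642, -587.334, 245.279] pointing down, gripper open.
Joint ranges: [-2.95, 2.95], [-0.25, 2.06], [-1.52, 1.56], [0.18, 2.33], [-1.44, 4.58], [0.02, 2.06], [-3.01, 3.01]. Speed limits (rad/s): [2.39, 2.39, 3.01, 3.01, 3.14, 3.14, 3.14].

## Interface

Orientations are given as a 3x3 rotation matrix whose columns are the frame's x, y, z axes.
In Python, from cell import r, claw, kin, monitor, imaging, order gives the robot as it stands. Calls block until the motion is done:
- r.reach(position, orientation): joint-space move of the TCP to a pose.
- r.move_linear(position, feed=150, rot=None): straight line of the TCP; rot=None keeps the orientation; feed is the mean speed in mm/s.
- r.move_j(angles): joint-space move.
- claw.grip(opening, effort=None): finger opening in mm; effort is the grip in N (None keeps the last); returns when the fingers have stopped.
- r.sleep(seconds).
- kin.inverse_kinematics(position, orientation): joint angles nearest the present ones, or None.
- monitor.state(): the state.
- imaging.read_camera(name): name is "scene" or "side" or "wrist"; returns (picture, depth): 384x512x3 uint8, red, green, blue; 384x512 float32, mm along the optical axis (not along the pixel's ray), 0 where there is no reading.
- imaging.camera_params(name): a dict with "fov_y" (degrees; the focal length in pixels is half the picture's height over the tangent of half this angle, whatever the lens; pixels are square), "cx", "cy" (the principal point, pixels), "R" (3x3) and "t" (3): a world point X has camera coordinates R X + t. Camera axes: x right, y down, z forward; pixel columns grow to the right and rows downward; lengths in mm; the calibration is good to about 2 mm. A picture is of the moment at which its call begins: read the wrist's pose just before it. camera_params takes no time and is no camera call; for the wrist camera it gives the pose at the moment of the call.
A pose or a line that the arm cannot do raises r.IKError and nothing moves.
- order.sign_off(): hands the job in, once; it reports no verdict.
The state is a dict: "t": time; "q": joint angles; "qvel": joint speeds; "joint_efforts": joint torques, N m; "tcp_pos": TCP position; "orientation": TCP orientation; "ft_force": force on the tool from outside, world axes, zero at the start; "wrist_torque": the same for the moment, N m; "opening": finger opening in mm.
Only numpy, scipy, OpenCV 4.12 (cv2) and the standard library are available. Lean on these libraries where they do the work, as an engineer would, in place of code of your own. Each camera call takes 0.05 s, during which the arm holds its last target. There are 200 camera calls.

## Task

One of the two bench centrifuges has a worn lid hinge. Test them by lifting the lid about halfway, to roughly 45 degrees, and letting go: leave the centrifuge whose lid stays up by itself standing about half open, ready for loading, and the one whose lid sinks fully shut. Do not disturb the glassware, dish and tube rack around them.

Things in the scene. Friction and masses are not known exactly. Their poses are not given: they have to be found in the camera images.
- centrifuge_a: One of two identical bench centrifuges, places swapped at random, the worn one unmarked: light grey box 240 mm deep (x), 190 mm wide (y), 137 mm high with the lid shut, fixed to the bench, turned up to 0.3 rad. Origin: centre of its underside; x points from the sloping control panel at its front (towards the robot) to the hinge at its rear; z up. Bowl and lid centre: 27 mm behind the origin.
- centrifuge_b: The other centrifuge, identical; same frame.
- lid_a (a joint): Lid angle of centrifuge_a, rad: 0 shut (as at the start), grows as the front edge rises, stop at 1.45; 0.785 is half open (45 degrees). Lid: grey D-shaped shell, 83 mm radius, 0.2 to 0.34 kg. A sound hinge is stiff (3 to 5 N at the tab) and keeps the lid at whatever angle it is left; a worn one lets it sink shut from half open within about 1 s.
- lid_b (a joint): The same for the lid of centrifuge_b.
- lid_a_tab (a point): Grasp point on the pull tab of lid_a, a flat tongue in the middle of the lid's front edge: 30 mm wide (y), 12 mm thick, standing 48 mm out. Point: mid width and thickness, 17 mm from its end, 31 mm from the lid's edge; with the lid shut 86.5 mm in front of and 127 mm above the centrifuge's origin. Both sides are free for fingers from above. It swings up and back 194.5 mm from the hinge.
- lid_b_tab (a point): The same point on lid_b.
- lid_a_hinge (a point): Middle of the hinge axis of lid_a, 108 mm behind and 124 mm above the origin of centrifuge_a; the axis is the centrifuge's y (level).
- lid_b_hinge (a point): The same for lid_b.
- dropper_mid (a point): Bystander: amber glass dropper bottle with black rubber bulb, 31 mm wide, 100 mm high, loose, standing between the centrifuges; point half-way up.
- petri_mid (a point): Bystander: closed clear Petri dish, 94 mm across, 15 mm high, loose, lying in front of the centrifuges; point half-way up.
- beaker_mid (a point): Bystander: empty glass beaker, 68 mm across, 90 mm high, loose, to the right of the centrifuges; point half-way up.
- rack_mid (a point): Bystander: white tube rack with small tubes, 200 x 70 x 50 mm, loose, to the left of the centrifuges; point half-way up.

How it is judged:
By the outcome, as a careful person would: the job done as asked, in the order asked, and still so for the second after the job is handed in, with the robot touching nothing.
It also fails if it takes over 67 s, if anything falls off the work surface, if the arm or the gripper's body presses on something with over 40 N, if the wrist force passes 120 N, or if a joint passes its speed limit or range.

## Working session

There is one attempt and no reset: what is moved stays moved. The work goes in short steps, each a Python script; the robot and the scene stay as the last script left them, time stands still between calls to the robot, and variables do not carry over. Pictures are saved under pics/ and viewed, about 8 in all and at most 12, crops included, and the job is handed in when it is done.

```bash
ls; mkdir -p pics; python3 - <<'E'
from cell import r,imaging,monitor
import cv2,numpy as np
for n in("scene","side"):
    p,d=imaging.read_camera(n); np.savez(n+".npz",p=p,d=d)
    c=imaging.camera_params(n); print(n,c)
    cv2.imwrite(f"pics/{n}.png",cv2.cvtColor(p,cv2.COLOR_RGB2BGR))
print(r.tip_reach, monitor.state()["t"])
E
```

```text
pics
scene {'fov_y': 55.80633418971939, 'cx': 258.8537701404261, 'cy': 187.2935743965006, 'R': array([[ 6.54487307e-01,  7.56072981e-01,  1.15638232e-04],
       [ 4.71994663e-01, -4.08458150e-01, -7.81270106e-01],
       [-5.90649984e-01,  5.11385948e-01, -6.24193086e-01]]), 't': array([-371.59269117, -186.62690792, 1555.75663596])}
side {'fov_y': 55.73483907155509, 'cx': 249.89188220157973, 'cy': 191.63680753610862, 'R': array([[-0.82684572, -0.56242803,  0.00092898],
       [-0.3638375 ,  0.53362959, -0.76345382],
       [ 0.4288921 , -0.63159652, -0.64586175]]), 't': array([ 510.99676982,  300.49821008, 1078.03338044])}
14.0 0.1
```

View pics/scene.png

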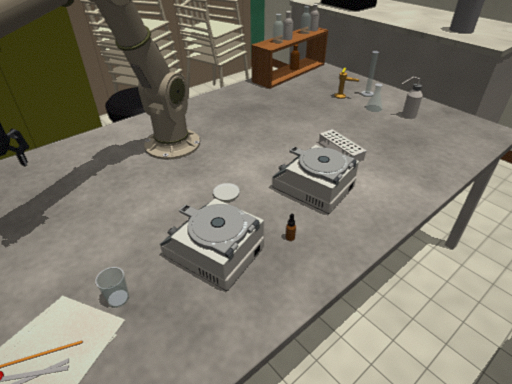

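View pics/side.png

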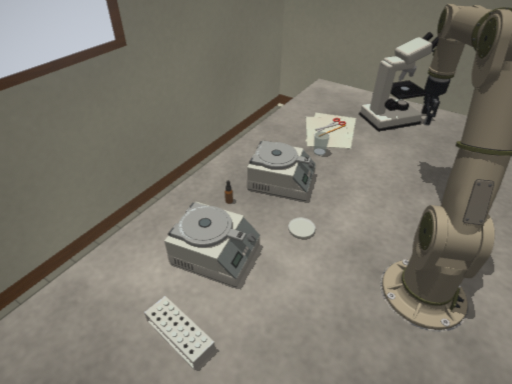

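The scene view shows the right-hand (−y) centrifuge with its hub at (218,222) and tab near (187,210), and the other with hub (323,159) and tab near (296,150). The dropper is at (291,228), dish (227,191), beaker (112,287) and rack (342,145). Next I'll merge both depth clouds into a top-down height map.

```bash
cat > h.py <<'E'
import numpy as np,cv2
def cloud(d,c):
    h,w=d.shape; f=h/2/np.tan(np.radians(c["fov_y"]/2))
    v,u=np.mgrid[:h,:w]; X=np.stack([(u-c["cx"])*d/f,(v-c["cy"])*d/f,d],-1)
    P=(X-c["t"])@c["R"]; P[d<=0]=np.nan
    return P
E
python3 - <<'E'
from cell import imaging
from h import *
X0,Y0,S=350,-700,2   # map: rows=x up, cols=y left
H=np.zeros((300,650),np.float32); C=np.zeros((300,650,3),np.uint8)
allP=[]
for n in("scene","side"):
    z=np.load(n+".npz"); P=cloud(z["d"],imaging.camera_params(n))
    m=np.isfinite(P[...,2])&(P[...,0]>X0)&(P[...,0]<X0+590)&(P[...,1]>Y0)&(P[...,1]<Y0+1290)&(P[...,2]<300)
    Q=P[m]; col=z["p"][m]; allP.append(Q)
    g=np.abs(Q[:,2])<8; print(n,"table z",np.median(Q[g,2]))
    for q,c in zip(Q,col):
        i,j=int((q[0]-X0)/S),int((q[1]-Y0)/S)
        if q[2]>=H[i,j]: H[i,j]=q[2]; C[i,j]=c
Q=np.vstack(allP); np.save("Q.npy",Q)
M=cv2.morphologyEx((H>8).astype(np.uint8),cv2.MORPH_CLOSE,np.ones((9,9)))
n,l,st,ce=cv2.connectedComponentsWithStats(M)
for k in range(1,n):
    if st[k,4]<100: continue
    hh=H[l==k]; cn=cv2.findContours((l==k).astype(np.uint8),0,1)[0][0]
    (a,b),(w,h),an=cv2.minAreaRect(cn)
    print("obj x %.0f y %.0f size %.0f %.0f ang %.1f zmax %.0f"%(b*S+X0,a*S+Y0,w*S,h*S,an,np.percentile(hh,98)))
    if (hh>100).sum()>300:
        cx,cy=b*S+X0,a*S+Y0
        t=Q[(np.hypot(Q[:,0]-cx,Q[:,1]-cy)<180)]
        for lo in range(90,160,5): print(lo,((t[:,2]>=lo)&(t[:,2]<lo+5)).sum(),end="; ")
        print()
V=np.dstack([C[...,2],C[...,1],C[...,0]]); V=cv2.dilate(V,np.ones((3,3)))
hv=cv2.applyColorMap(np.clip(H*1.7,0,255).astype(np.uint8),cv2.COLORMAP_JET); hv=cv2.dilate(hv,np.ones((2,2)))
o=np.vstack([V[::-1,::-1],hv[::-1,::-1]]); cv2.imwrite("pics/map.png",o)
E
```

```text
scene table z 0.2272400497906
side table z 1.105324448011642
obj x 421 y -29 size 93 96 ang 45.0 zmax 19
obj x 506 y 500 size 76 208 ang 8.3 zmax 52
obj x 599 y 229 size 246 202 ang 78.7 zmax 140
90 247; 95 225; 100 242; 105 237; 110 322; 115 882; 120 145; 125 206; 130 774; 135 2204; 140 252; 145 0; 150 0; 155 0; 
obj x 614 y -218 size 243 202 ang 73.7 zmax 140
90 222; 95 210; 100 199; 105 208; 110 356; 115 835; 120 144; 125 230; 130 814; 135 2370; 140 228; 145 1; 150 0; 155 0; 
obj x 582 y -503 size 71 70 ang 18.4 zmax 92
obj x 625 y -659 size 87 12 ang 21.0 zmax 12
obj x 668 y -681 size 50 26 ang 21.8 zmax 11
obj x 719 y -6 size 30 38 ang 63.4 zmax 100
```

View pics/map.png

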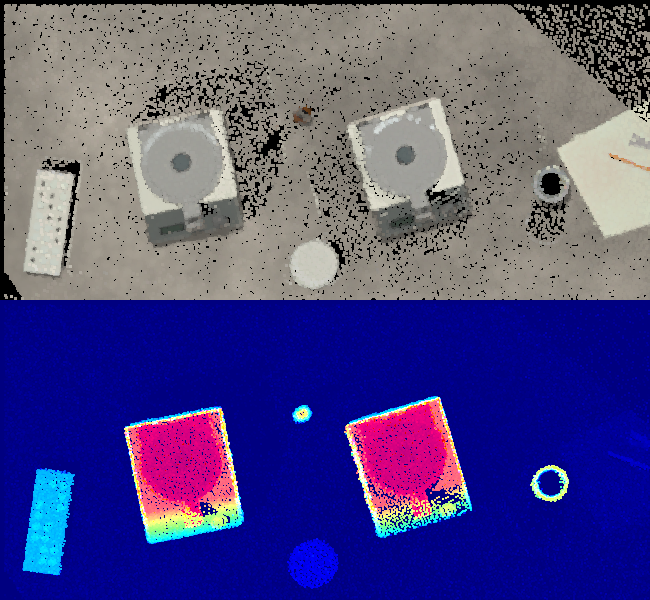

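The footprints match the given box size. Yaws are about +11° and +16°. Next I'll refine them, check the tab locally and test which tilts the arm can do.

```bash
cat >> h.py <<'E'
from scipy.spatial.transform import Rotation as Ro
def frame(yaw): c,s=np.cos(yaw),np.sin(yaw); return np.array([[c,-s,0],[s,c,0],[0,0,1]])
def tabpos(o,yaw,th): # grasp point of tab in world
    return np.array([o[0],o[1],0])+frame(yaw)@lid(th)
A0=np.arctan2(3,194.5)
def lid(th): return np.array([108-194.52*np.cos(th+A0),0,124+194.52*np.sin(th+A0)])
def tool(yaw,tilt,flip=1): # tilt>0: fingers point forward(+x local) and down
    z=np.array([np.sin(tilt),0,-np.cos(tilt)]); x=np.array([0,flip,0.]); y=np.cross(z,x)
    return frame(yaw)@np.stack([x,y,z],1)
E
python3 - <<'E'
from cell import kin
from h import *
from scipy.optimize import least_squares
Q=np.load("Q.npy")
for nm,cx,cy,yaw in(("L",599,229,np.radians(11.3)),("R",614,-218,np.radians(16.3))):
    t=Q[np.hypot(Q[:,0]-cx,Q[:,1]-cy)<170]
    # yaw/centre from extents of the box walls: minAreaRect on points above 40
    rect=cv2.minAreaRect(t[t[:,2]>40][:,:2].astype(np.float32)); print(nm,rect)
    L=(t-[cx,cy,0])@frame(yaw)
    top=L[(L[:,2]>134)&(L[:,0]>-70)]
    h=cv2.convexHull(top[:,:2].astype(np.float32))[:,0]
    (ex,ey),rad=cv2.minEnclosingCircle(h); print("lid circ local",ex,ey,rad)
    tab=L[(L[:,2]>126)&(L[:,2]<138)&(L[:,0]<-62)&(abs(L[:,1])<40)]
    print("tab x %.0f..%.0f y %.1f..%.1f mid %.1f z %.0f n %d"%(*np.percentile(tab[:,0],[2,98]),*np.percentile(tab[:,1],[2,98]),np.median(tab[:,1]),np.median(tab[:,2]),len(tab)))
    for x in range(-125,-40,10):
        s=L[(abs(L[:,0]-x)<5)]
        print(x,[ "%d"%np.median(s[abs(s[:,1]-y)<6][:,2]) if (abs(s[:,1]-y)<6).sum()>2 else '-' for y in range(-90,91,12)])
    o=[cx,cy]
    for flip in(1,-1):
      for tilt in(60,45,30,15,0):
        res=[]
        for th in(0,.4,.785):
          for dt in (0,1):
            R=tool(yaw,np.radians(tilt)-dt*th,flip); p=tabpos(o,yaw,th)+5*R[:,2]
            res.append(kin.inverse_kinematics(p,R) is not None)
        print(flip,tilt,res)
E
```

```text
L ((598.9197998046875, 230.1994171142578), (244.2080078125, 201.4283905029297), 10.938678741455078)
lid circ local 33.30291748046875 1.7928600311279297 102.79841613769531
tab x -103..-63 y -16.0..17.8 mid 3.2 z 133 n 195
-125 ['0', '0', '1', '2', '1', '2', '1', '2', '1', '0', '3', '2', '3', '2', '1', '1']
-115 ['37', '51', '50', '53', '57', '46', '53', '47', '48', '48', '52', '53', '52', '50', '51', '38']
-105 ['48', '69', '79', '86', '85', '73', '68', '70', '71', '69', '69', '69', '68', '71', '69', '63']
-95 ['40', '78', '79', '84', '84', '78', '82', '84', '132', '84', '78', '79', '79', '80', '78', '70']
-85 ['51', '88', '88', '88', '81', '85', '127', '122', '112', '92', '89', '87', '91', '88', '87', '72']
-75 ['60', '96', '100', '97', '99', '-', '129', '133', '131', '104', '98', '100', '97', '99', '100', '86']
-65 ['63', '111', '109', '109', '108', '110', '128', '133', '131', '113', '109', '109', '108', '108', '107', '86']
-55 ['66', '116', '115', '116', '116', '117', '129', '134', '134', '123', '117', '116', '116', '117', '116', '103']
-45 ['70', '116', '116', '116', '116', '134',
[... 1400 characters left out ...]
', '108', '108', '109', '107', '111', '64']
-55 ['115', '115', '115', '115', '115', '117', '133', '134', '132', '128', '117', '116', '116', '116', '116', '70']
-45 ['115', '116', '116', '115', '134', '135', '136', '135', '136', '135', '132', '122', '118', '115', '116', '76']
1 60 [True, True, True, True, True, True]
1 45 [True, True, True, True, True, True]
1 30 [True, True, True, True, True, True]
1 15 [True, True, True, True, True, True]
1 0 [True, True, True, True, True, False]
-1 60 [True, True, True, True, True, True]
-1 45 [True, True, True, True, True, True]
-1 30 [True, True, True, True, True, True]
-1 15 [True, True, True, True, True, True]
-1 0 [True, True, True, True, True, False]
```

```bash
cat >> h.py <<'E'
from cell import r,claw,kin,monitor,imaging
B={"R":([614.3,-216.7],np.radians(16.05)),"L":([598.9,230.2],np.radians(10.94))}
T0=np.radians(25)
def pose(n,th,tilt,back=0,flip=1,off=(0,0,0)):
    o,y=B[n]; R=tool(y,tilt,flip); return tabpos(o,y,th)+frame(y)@np.array(off)+(5-back)*R[:,2],R
def hover(n,back=110):
    q0=np.array(monitor.state()["q"]); best=None
    for f in(1,-1):
        q=kin.inverse_kinematics(*pose(n,0,T0,back,f))
        if q is not None:
            c=abs(np.array(q)-q0).max()
            if best is None or c<best[0]: best=(c,f)
    print("flip",best); r.reach(*pose(n,0,T0,back,best[1])); return best[1]
def look(n,cam="wrist"):
    c=imaging.camera_params(cam); p,d=imaging.read_camera(cam)
    cv2.imwrite(f"pics/{n}.png",cv2.cvtColor(p,cv2.COLOR_RGB2BGR)); np.savez(n+".npz",p=p,d=d)
    return p,cloud(d,c)
def tabcheck(n,P):
    o,y=B[n]; L=((P-[*o,0])@frame(y)).reshape(-1,3)
    t=L[(L[:,2]>129)&(L[:,2]<137)&(L[:,0]<-65)&(L[:,0]>-115)&(abs(L[:,1])<30)]
    if len(t)<20: print("no tab",len(t)); return
    print("tab n",len(t),"x",np.percentile(t[:,0],[2,98]).round(1),"y",np.percentile(t[:,1],[2,50,98]).round(1),"z",np.median(t[:,2]).round(1))
def angle(n,P): # lid angle from points above deck, in the middle strip
    o,y=B[n]; L=((P-[*o,0])@frame(y)).reshape(-1,3)
    t=L[(abs(L[:,1])<60)&(L[:,2]>128)&(L[:,2]<330)&(L[:,0]>-110)&(L[:,0]<85)]
    a=np.degrees(np.arctan2(t[:,2]-124,108-t[:,0])); print(n,"lid angle deg pct",np.percentile(a,[10,25,50,75,90]).round(1),len(t))
E
python3 - <<'E'
from h import *
claw.grip(70,40)
f=hover("R"); p,P=look("w1"); tabcheck("R",P); s=monitor.state(); print(s["t"],s["tcp_pos"],s["ft_force"])
E
```

```text
flip (np.float64(0.5141741996268383), -1)
tab n 2136 x [-104.1  -65.8] y [-16.4  -2.3  12.6] z 133.4
2.05 [ 488.21866851 -254.44685749  222.26672109] [-0.51651676 -0.11649189 -0.44534216]
```

View pics/w1.png

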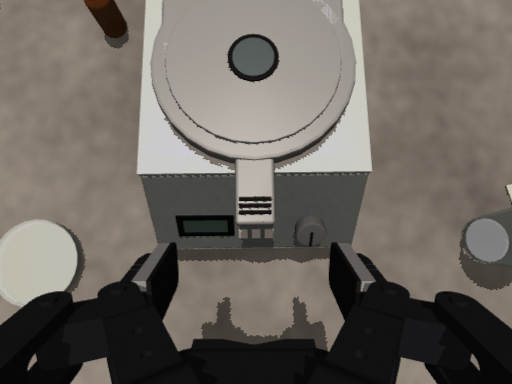

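The wrist view shows the R tab at (255,195), centred between the jaws with a 2 mm sideways offset. The knob at (311,232) is low enough to clear the fingers. I'll correct the offset, grip and lift.

```bash
cat >> h.py <<'E'
def shift(n,dy):
    o,y=B[n]; B[n]=(list(np.array(o)+dy*frame(y)[:2,1]),y)
shift("R",-1.9)
def st(m):
    s=monitor.state(); print(m,"t %.2f"%s["t"],"F",np.round(s["ft_force"],1),"open %.1f"%s["opening"],"err",end=" "); return s
def lift(n,f,th0,th1,k=6,feed=70):
    for th in np.linspace(th0,th1,k+1)[1:]:
        p,R=pose(n,th,T0-th,0,f); r.move_linear(p,feed=feed,rot=R)
        s=st("th %.2f"%th); print(np.round(np.array(s["tcp_pos"])-p,1))
E
python3 - <<'E'
from h import *
f=-1;n="R"
claw.grip(60)
r.move_linear(pose(n,0,T0,0,f)[0],feed=120); print(st("down")["tcp_pos"])
claw.grip(20,45); s=st("grip");print()
if 25<s["opening"]<35: lift(n,f,0,.785)
_,P=look("s2","scene"); angle(n,P)
E
```

```text
down t 3.38 F [-0.3 -0.2 -0.1] open 60.1 err [ 533.91053834 -242.28746883  123.17966331]
grip t 3.76 F [-4.  -1.5  6.3] open 28.9 err 
th 0.13 t 4.27 F [-1.6 -2.2  3. ] open 29.0 err [ 0.1 -0.7  0.4]
th 0.26 t 4.78 F [-1.  -3.6  2.1] open 29.2 err [ 0.1 -0.6  0.3]
th 0.39 t 5.28 F [-1.2 -3.6  2.8] open 29.2 err [ 0.  -0.6  0.1]
th 0.52 t 5.79 F [-0.8 -4.3  2.7] open 29.3 err [-0.1 -0.5  0. ]
th 0.65 t 6.30 F [-1.4 -4.   4. ] open 29.2 err [-0.  -0.2  0.1]
th 0.79 t 6.81 F [-0.9 -4.4  4.1] open 29.2 err [-0.1 -0.1  0. ]
R lid angle deg pct [48.2 50.2 52.3 56.  59.2] 2147
```

```bash
python3 - <<'E'
from h import *
f=-1;n="R"
claw.grip(60); s=st("open");print()
_,P=look("s3","scene"); angle(n,P)
R=tool(B[n][1],T0-.785,f)
r.move_linear(pose(n,.785,T0-.785,90,f)[0],feed=120)
for i in range(3):
    _,P=look("s4_%d"%i,"scene"); st("");angle(n,P)
    r.sleep(.8)
E
```

```text
open t 7.26 F [0.3 0.2 0.3] open 59.8 err 
R lid angle deg pct [47.8 49.8 52.  55.9 58.8] 2162
 t 8.26 F [ 0.1 -0.5 -0.8] open 60.3 err R lid angle deg pct [47.6 49.6 51.7 54.7 57.5] 1876
 t 9.11 F [ 0.8 -0.2 -0.5] open 59.7 err R lid angle deg pct [47.7 49.7 51.7 54.7 57.7] 1882
 t 9.96 F [ 0.1  0.2 -0.6] open 59.9 err R lid angle deg pct [47.7 49.6 51.5 54.8 57.5] 1886
```

View pics/s4_2.png

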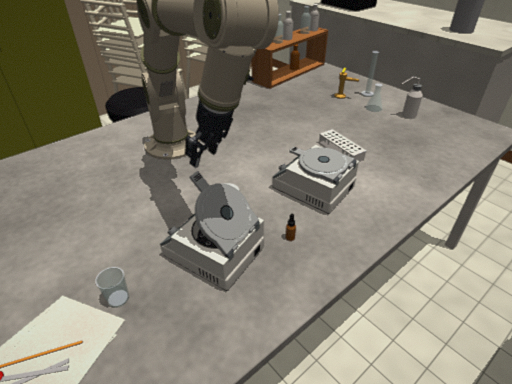

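R stays up: the lid is standing at about (225,210) with the gripper clear, and the angle has been steady for 2.7 s. Now the L centrifuge.

```bash
python3 - <<'E'
from h import *
p=np.array(monitor.state()["tcp_pos"]); print(p)
r.move_linear(p+[-60,30,40],feed=200)
f=hover("L",170); f=hover("L",110)
_,P=look("w5"); tabcheck("L",P); st("");print()
_,P=look("s5","scene"); angle("R",P)
E
```

```text
[ 616.34984423 -218.09696891  343.45969119]
flip (np.float64(1.1085248946794977), -1)
flip (np.float64(0.13609330201645076), -1)
tab n 2108 x [-103.7  -65.8] y [-13.3   0.8  15.5] z 133.4
 t 13.24 F [-0.7 -0.   0.2] open 59.7 err 
R lid angle deg pct [47.6 49.6 51.6 54.7 57.6] 1883
```

View pics/w5.png

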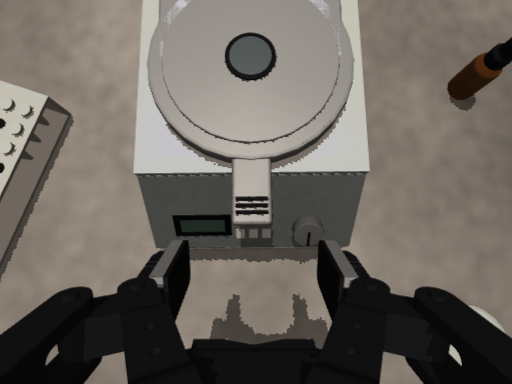

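The L tab is at (252,195), centred to 1 mm. Lift and release it the same way.

```bash
echo 'shift("L",1.1)'>>h.py; python3 - <<'E'
from h import *
f=-1;n="L"
r.move_linear(pose(n,0,T0,0,f)[0],feed=120)
claw.grip(20,45); s=st("grip");print()
if 25<s["opening"]<35:
    lift(n,f,0,.785)
    _,P=look("s6","scene"); angle(n,P)
    claw.grip(60); st("open")
    for i in range(3):
        _,P=look("s7_%d"%i,"scene"); angle(n,P); r.sleep(.5)
    r.move_linear(pose(n,.785,T0-.785,90,f)[0],feed=120)
    _,P=look("s8","scene"); st("");angle(n,P); angle("R",P)
    _,P=look("d8","side"); angle(n,P); angle("R",P)
E
```

```text
grip t 14.73 F [-4.5 -2.5  5.3] open 29.1 err 
th 0.13 t 15.24 F [ 0.2 -1.4 -1.7] open 29.2 err [ 0.1 -0.3  0.1]
th 0.26 t 15.75 F [-0.1 -2.  -0.2] open 29.3 err [ 0.  -0.2 -0.3]
th 0.39 t 16.26 F [-1.4 -2.2  0.6] open 29.0 err [-0.1 -0.2 -0.5]
th 0.52 t 16.77 F [-2.2 -2.2  1.9] open 29.0 err [-0.2 -0.1 -0.5]
th 0.65 t 17.27 F [-1.7 -2.3  2.7] open 29.4 err [-0.2 -0.  -0.2]
th 0.79 t 17.78 F [-2.2 -2.8  3.2] open 29.1 err [-0.1  0.1 -0.1]
L lid angle deg pct [47.9 49.8 52.4 56.5 59.7] 1130
open t 18.23 F [-0.6  0.2 -0.1] open 59.9 err L lid angle deg pct [24.7 27.3 30.8 38.9 52.4] 1204
L lid angle deg pct [ 4.1  6.4 10.9 23.5 54.9] 1043
L lid angle deg pct [ 4.2  6.5 10.9 22.4 54.6] 1046Traceback (most recent call last):
  File "<stdin>", line 11, in <module>
cell.IKError: the arm cannot follow that straight line within its joint ranges
```

The L lid sank. The planned retreat line is out of joint range, so I'll back out upwards and towards the base, then check.

```bash
python3 - <<'E'
from h import *
p=np.array(monitor.state()["tcp_pos"])
r.move_linear(p+[-80,0,30],feed=150)
f=hover("L",150)
_,P=look("w8"); tabcheck("L",P); angle("L",P)
_,P=look("s8","scene"); st("");angle("L",P); angle("R",P)
_,P=look("d8","side"); angle("L",P); angle("R",P)
a=np.hstack([cv2.imread("pics/s8.png")[100:320,80:400],cv2.imread("pics/d8.png")[100:320,120:440]]); cv2.imwrite("pics/c8.png",a)
E
```

```text
flip (np.float64(0.9534314900096063), -1)
tab n 1557 x [-103.8  -65.8] y [-14.6   0.1  14.8] z 133.4
L lid angle deg pct [ 3.3  5.6  7.8 12.5 18.9] 20026
 t 21.63 F [ 0.1  0.6 -0.4] open 60.4 err L lid angle deg pct [ 3.5  5.8  8.6 13.4 19.7] 826
R lid angle deg pct [47.7 49.5 51.6 54.7 57.6] 1883
L lid angle deg pct [ 3.4  5.5  8.1 13.  19.9] 1401
R lid angle deg pct [45.7 48.  50.7 53.7 57.4] 351
```

View pics/c8.png

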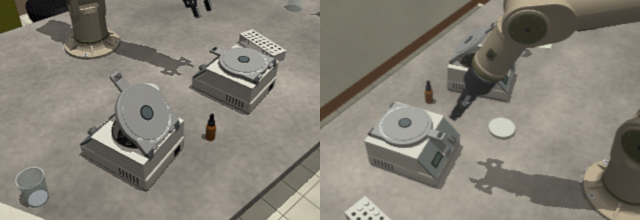

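```bash
python3 -c "
from cell import order
print(order.sign_off())"
```

```text
the job is handed in; nothing more can be done
None
```

I tested both centrifuges by gripping each lid's tab, lifting to 45° and letting go. The job is handed in; the last check was at about 21.6 s of the 67 s allowed.

- **Right centrifuge (y ≈ −218 mm), sound:** the lid stayed up after release. Its measured angle was steady from release to the last check, about 14 s, so I left it half open. My depth-based angle reads about 50°, because it includes the lid's thickness and tab. It gave the same reading while the gripper held the lid at 45°.
- **Left centrifuge (y ≈ +230 mm), worn:** the lid sank shut within about a second of release. Its tab is back at its starting height of 133.4 mm, so I left it shut.

**Bystanders:** the dropper, dish, rack and beaker look undisturbed in the final pictures. I checked that by eye and did not re-measure their positions.

**Forces:** the wrist forces I sampled were only a few newtons, and the gripper was clear of everything at the end.

**Refused move:** the retreat line I planned after releasing the left lid was out of joint range. Nothing moved, and I backed out by another path.

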